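# Angle a profile length past the post into its bay

## Robot

A 7-joint arm with a two-finger parallel gripper is mounted at the origin on the work surface. World frame = base frame: x ahead of the robot, y to its left, z up, the work surface at z = 0. Lengths are in m, angles in rad, forces in N, time in s.
With the tool pointing down it reaches from about 0.425 to 0.925 m from the base axis. Payload 6.8 kg.
Tool frame: the origin (TCP) lies between the finger pads; the fingertips stand 17 mm ahead of it and the grasp point (between the pads) lies 2 mm behind it; z points along the fingers, y is the direction in which the jaws open and shut (so a half turn about z gives the same grasp; the last joint's range is limited). The gripper opens to 85 mm and grips with 20 to 120 N. Pads are 22 mm wide; open, the fingers measure 114 mm over their backs; the gripper's body (76 mm by 85 mm) begins 54 mm behind the grasp point. The pads swing forward as they close: fully open they stand 13 mm farther back than shut.
Start: joints at [1.163, 0.477, 0.022, 1.555, -0.011, 1.109, -0.083], TCP at [0.199, -0.645, 0.248] pointing down, gripper open.
Joint ranges: [-2.96, 2.96], [-0.34, 2.1], [-1.41, 1.46], [0.24, 2.44], [-1.37, 4.51], [0.17, 1.92], [-2.96, 2.96]. Speed limits (rad/s): [2.39, 2.39, 3.14, 3.14, 3.14, 3.14, 3.14].

## Interface

Orientations are given as a unit quaternion [w, x, y, z].
In Python, from station import bot gives the robot as it stands. The module is installed in compiled form; this text tells all that it offers.
- The arm moves only by the tool carry_out, never from a script. Its argument "moves" is a list of rows, each a list of 3 entries, a list of its own where there are three numbers: the turn, a rotation vector about the tool's x, y, z in degrees, then the shift along the tool's x, y, z in cm, then the finger opening in cm, from 0 to 8.54. A call has 1 to 5 rows; each row is the pose to reach, as a shift and turn from the pose commanded when the call began, along the tool's axes at that moment; what a row does not reach only later rows make up. A row lasts 1/8 s, in which the tool goes at most 62.5 mm and 10.7 degrees, less where a joint would pass 70% of its speed; a pose out of reach is approached as far as the arm can. A call with a gripper value outside its range is refused whole. The fingers move at their own pace and stop on an object; "newtons" is the grip in N (left out, the last holds). Time passes only in rows, so rows that repeat a pose let the fingers close. It gives the time, the measured TCP pose, the force and the opening at its end, in the units of the state.
- bot.get_obs(): the state, without advancing time (a new reading comes with each control period).
- bot.read_camera(name): name is "scene" or "top" or "wrist"; returns the picture (400x640x3 uint8, red, green, blue); there is no depth.
- bot.camera_info(name): a dict with "vertical_fov" (degrees; the focal length in pixels is half the picture's height over the tangent of half this angle, whatever the lens; pixels are square), "cx", "cy" (the principal point, pixels), "position" and "attitude" of the camera in the world. Camera axes: x right, y up, looking along -z (the intrinsics and any distortion apply to the point x, -y, -z); pixel columns grow to the right and rows downward; lengths in m; the calibration is good to about 2 mm. A picture is of the moment at which its call begins: read the wrist's pose just before it. camera_info takes no time and is no camera call; for the wrist camera it gives the pose at the moment of the call.
- bot.hand_in(): hands the job in, once; it reports no verdict.
Trained networks look in the newest picture that a camera, given by its name, has taken for a name from the list of things; names that differ only in an ending like _2 or _b are one class to them, and where a whole thing is asked for, a point or a joint stands for the part that bears it (a point fixed in the world has none). Each returns a list of dicts, best first, with "score" (0 to 1); they miss things now and then, are a little off and sometimes report something else, mostly with a low value. They report only what shows in the picture. A call takes as long as a camera call.
- bot.silhouettes(label, camera): "region" (400x640 bool, what is visible of it) and "location" ([column, row] in pixels, amid what is visible of it).
The state is a dict: "t": time; "q": joint angles; "joint_vel": joint speeds; "joint_torque": joint torques, N m; "eef_pos": TCP position; "tool_rot": TCP orientation; "contact_force": force on the tool from outside, world axes, zero at the start; "torque": the same for the moment, N m; "gripper_width": opening from 0.0 (shut) to 1.0 (fully open).
Only numpy, scipy, OpenCV 4.12 (cv2) and the standard library are available. Lean on these libraries where they do the work, as an engineer would, in place of code of your own. Each camera call takes 0.05 s, during which the arm holds its last target. There are 200 camera calls.

## Task

On the assembly bench, push the length of slotted aluminium profile into the three-sided bay so that it lies flat along the bay's back wall, behind the upright post. It is too long to go straight in: push one end in behind the post at an angle, then push the other end in. Only push it along the bench, never lift it, and leave the rotor, the jar and the screwdriver where they are.

Things in the scene. Friction and masses are not known exactly. Their poses are not given: they have to be found in the camera images.
- profile: The loose length of slotted aluminium profile, square bar 30 x 30 mm in section and 220 mm long, about 0.2 kg, lying on the bench, black caps on both ends (the ends are alike). Origin at the centre of its underside; its y axis runs along its length, z up. It slides on the bench with ordinary friction.
- end_a (a point): Centre of the profile's end face on its +y end (110 mm from its middle, 15 mm above its underside).
- end_b (a point): Centre of the profile's end face on its -y end (110 mm from its middle, 15 mm above its underside).
- bay: The fixed bay of aluminium bar, bolted to the bench: a back wall and two side walls, 40 mm high and 12 mm thick, the bench itself as floor, open towards the robot. Origin at bench level in the middle of the back wall's inner face; x points out through the back wall (away from the robot), y along the back wall, z up. The space inside runs 270 mm along y (-135 to +135 mm) and 85 mm deep (x from -85 to 0 mm). Two bolted feet 6 mm high stick out 35 mm behind the back wall.
- post: The fixed upright round steel post, 26 mm in diameter and 62 mm tall, standing in the bay's mouth nearer to one of the side walls (either one). Origin at the centre of its foot, always at x = -73 mm in the bay's frame and y = about +65 mm or about -65 mm, so 60 mm are free between it and the back wall, and the opening on its wider side is about 187 mm. A flush black plug on the other side, level with the bench, is no obstacle.
- rotor: Bystander: fan rotor, a black disc with a white hub, standing on the bench, 80 mm across, 45 mm tall; origin at the centre of its underside.
- jar: Bystander: small white jar with a blue cap, 52 mm across, 60 mm tall; origin at the centre of its underside.
- driver: Bystander: red-handled screwdriver, about 200 mm long, lying on the bench to the robot's right; origin under its middle.

How it is judged:
By the outcome, as a careful person would: the job done as asked, in the order asked, and still so for the second after the job is handed in, with the robot touching nothing.
It also fails if it takes over 72 s, if anything falls off the work surface, if the arm or the gripper's body presses on something with over 40 N, if the wrist force passes 120 N, or if a joint passes its speed limit or range.

## Working session

There is one attempt and no reset: what is moved stays moved. The work goes in short steps, Python scripts to look and compute and a tool call to move; the robot and the scene stay as the last step left them, time stands still between calls to the robot, and variables do not carry over. Pictures are saved under pics/ and viewed, about 8 in all and at most 12, crops included, and the job is handed in when it is done.

Besides the shell and the picture viewer there is one more tool, called after ">>>" as name(argument=value, ...) on one line, values as JSON. carry_out: Moves the arm, as the interface text tells. Its arguments: {"type":"object","properties":{"moves":{"type":"array"},"newtons":{"type":"number"}},"required":["moves"]}

```bash
mkdir -p pics; cat > h.py <<'E'
import numpy as np, cv2
from station import bot
from scipy.spatial.transform import Rotation as R
def rot(a):
    a=np.array(a,float)
    return a if a.shape==(3,3) else R.from_quat(a[[1,2,3,0]]).as_matrix()
def save(c,n):
    im=bot.read_camera(c); cv2.imwrite(f'pics/{n}.png',im[:,:,::-1]); return im
def ray(info,px):
    f=200/np.tan(np.radians(info['vertical_fov'])/2)
    px=np.atleast_2d(px).astype(float)
    d=np.c_[(px[:,0]-info['cx'])/f,(px[:,1]-info['cy'])/f]
    dist=info.get('distortion')
    if dist is not None:
        d=cv2.undistortPoints(px[:,None],np.array([[f,0,info['cx']],[0,f,info['cy']],[0,0,1]]),np.array(dist,float))[:,0]
    return np.c_[d[:,0],-d[:,1],-np.ones(len(d))]@rot(info['attitude']).T
def onz(info,px,z):
    r=ray(info,px); p=np.array(info['position']); return (p+r*((z-p[2])/r[:,2])[:,None])[:,:2]
E
python3 - <<'E'
from h import *
for c in('top','scene'):
    print(c,bot.camera_info(c)); save(c,c+'0')
    for n in('profile','bay','post','rotor','jar','driver'):
        s=bot.silhouettes(n,c)
        for k in s[:2]:
            if k['score']>.3:
                i=bot.camera_info(c)
                ct=max(cv2.findContours(k['region'].astype('uint8'),0,2)[0],key=cv2.contourArea)
                b=cv2.boxPoints(cv2.minAreaRect(ct))
                print(n,round(k['score'],2),np.round(k['location']),b.round().astype(int).tolist())
print({k:np.round(v,3) for k,v in bot.get_obs().items()})
E
```

```text
top {'vertical_fov': 45.720420709213144, 'cx': 311.29149366373935, 'cy': 196.6222308839455, 'position': array([ 0.4121003 , -0.00130948,  1.26241919]), 'attitude': array([-0.70299371, -0.03013548,  0.0456347 ,  0.70909038])}
profile 0.86 [291. 214.] [[244, 209], [329, 200], [331, 214], [245, 223]]
bay 0.74 [278. 143.] [[226, 170], [230, 122], [344, 132], [339, 180]]
post 0.68 [261. 167.] [[251, 166], [257, 160], [265, 168], [259, 174]]
rotor 0.61 [161. 214.] [[147, 201], [178, 201], [178, 232], [147, 232]]
jar 0.79 [449. 239.] [[435, 229], [459, 229], [459, 248], [435, 248]]
driver 0.73 [447. 171.] [[438, 155], [447, 151], [461, 186], [453, 189]]
scene {'vertical_fov': 43.18535794761362, 'cx': 310.81726719390826, 'cy': 192.12981240836638, 'position': array([0.94464897, 0.56422376, 1.05006527]), 'attitude': array([0.28596848, 0.08260234, 0.28892374, 0.90990217])}
profile 0.78 [346. 203.] [[305, 182], [316, 170], [379, 229], [367, 241]]
bay 0.87 [279. 248.] [[232, 202], [287, 172], [346, 279], [291, 309]]
post 0.61 [321. 251.] [[315, 239], [325, 239], [325, 259], [315, 259]]
rotor 0.89 [434. 310.] [[410, 316], [427, 284], [460, 301], [444, 333]]
rotor 0.34 [342. 201.] [[304, 182], [316, 170], [379, 229], [368, 241]]
jar 0.72 [278.  93.] [[266, 80], [283, 78], [285, 103], [269, 105]]
driver 0.57 [218. 120.] [[201, 130], [227, 103], [234, 110], [207, 136]]
{'t': np.float64(0.7), 'q': array([ 1.163,  0.477,  0.022,  1.555, -0.011,  1.109, -0.083]), 'joint_vel': array([ 0.   ,  0.   , -0.   ,  0.001,  0.   ,  0.   , -0.001]), 'joint_torque': array([ 0.0000e+00, -5.9616e+01,  1.6060e+00, -2.8150e+01,  1.3000e-02,
        2.0000e-03, -0.0000e+00]), 'eef_pos': array([ 0.199, -0.645,  0.248]), 'tool_rot': array([0.   , 0.989, 0.149, 0.   ]), 'contact_force': array([ 1.348,  0.759, -1.204]), 'torque': array([-0.002,  0.021, -0.002]), 'gripper_width': np.float64(1.003)}
```

```bash
python3 - <<'E'
from h import *
im=cv2.imread('pics/top0.png'); cv2.imwrite('pics/top0c.png',cv2.resize(im[90:270,130:480],None,fx=2.2,fy=2.2,interpolation=3))
i=bot.camera_info('top')
for n,p,z in [('profile',[[244, 209], [329, 200], [331, 214], [245, 223]],.025),('bay',[[226, 170], [230, 122], [344, 132], [339, 180]],.03),('post',[[261,167]],.045),('rotor',[[161,216]],.03),('jar',[[447,239]],.05),('driver',[[438, 155], [447, 151], [461, 186], [453, 189]],.02)]:
    w=onz(i,p,z); print(n,w.round(3).tolist(),w.mean(0).round(3))
E
```

```text
profile [[0.514, 0.147], [0.536, -0.076], [0.499, -0.08], [0.477, 0.144]] [0.507 0.034]
bay [[0.616, 0.194], [0.745, 0.184], [0.717, -0.118], [0.588, -0.102]] [0.667 0.04 ]
post [[0.621, 0.101]] [0.621 0.101]
rotor [[0.497, 0.36]] [0.497 0.36 ]
jar [[0.431, -0.375]] [ 0.431 -0.375]
driver [[0.655, -0.369], [0.666, -0.394], [0.571, -0.428], [0.563, -0.406]] [ 0.614 -0.399]
```

View pics/top0c.png

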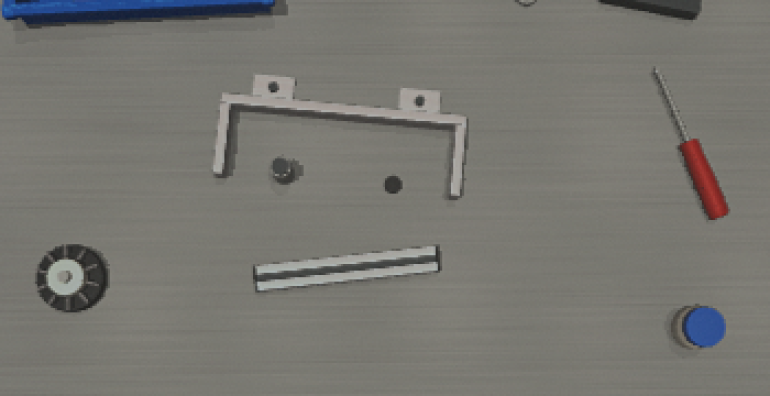

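```bash
cat >> h.py <<'E'
B0=None
def state():
    o=bot.get_obs(); M=rot(o['tool_rot']); return o,np.array(o['eef_pos']),M
def rows(targets):
    """targets: (x,y,z,heading of tool x in deg) -> rows"""
    o,p,M=state()
    for t in targets:
        h=np.radians(t[3]); T=np.array([[np.cos(h),np.sin(h),0],[np.sin(h),-np.cos(h),0],[0,0,-1]]).T
        rv=R.from_matrix(M.T@T).as_rotvec(degrees=True); s=M.T@(np.array(t[:3])-p)*100
        print(rv.round(1).tolist(),s.round(2).tolist())
E
python3 - <<'E'
from h import *
i=bot.camera_info('top')
c=lambda u,v:[u/2.2+130,v/2.2+90]
print('bay corners',onz(i,[c(221,94),c(467,117),c(456,197),c(219,176)],.04).round(4).tolist())
print('post top',onz(i,[c(283,163)],.062).round(4),'foot',onz(i,[c(283,180)],0).round(4),'plug',onz(i,[c(393,184)],0).round(4))
pr=onz(i,[c(255,266),c(440,246),c(439,269),c(257,291)],.03)
print('profile',pr.round(4).tolist(),pr.mean(0).round(4))
rows([(.49,.22,.15,6),(.49,.22,.025,6)])
E
```

```text
bay corners [[0.7136, 0.1815], [0.6842, -0.1116], [0.5878, -0.0969], [0.6147, 0.183]]
post top [[0.6259 0.1056]] foot [[0.6159 0.1111]] plug [[ 0.6101 -0.0232]]
profile [[0.5086, 0.1412], [0.5306, -0.0778], [0.5033, -0.0762], [0.479, 0.1387]] [0.5054 0.0315]
[0.0, -0.0, 11.2] [53.31, -74.05, 9.83]
[0.0, -0.0, 11.2] [53.31, -74.05, 22.33]
```

```bash
python3 - <<'E'
from h import *
rows([(.5,-.35,.2,6),(.5,-.1,.2,6)])
E
```

```text
[0.0, -0.0, 11.2] [37.43, -19.3, 4.83]
[0.0, -0.0, 11.2] [44.82, -43.18, 4.83]
```

>>> carry_out(moves=[[[0, 0, 11.2], [37.4, -19.3, 4.8], 0], [[0, 0, 11.2], [37.4, -19.3, 4.8], 0], [[0, 0, 11.2], [37.4, -19.3, 4.8], 0], [[0, 0, 11.2], [37.4, -19.3, 4.8], 0], [[0, 0, 11.2], [37.4, -19.3, 4.8], 0]])

```text
t: 1.32
eef_pos: [0.4222, -0.426, 0.213]
tool_rot: [0.0, 0.999, 0.052, 0.0]
contact_force: [0.2, -0.4, 0.2]
gripper_width: -0.0
```

```bash
python3 - <<'E'
from h import *
rows([(.49,.19,.2,6)])
E
```

```text
[0.0, -0.0, -0.0] [13.14, -60.56, 1.27]
```

>>> carry_out(moves=[[[0, 0, 0], [13.1, -60.6, 1.3], 0], [[0, 0, 0], [13.1, -60.6, 1.3], 0], [[0, 0, 0], [13.1, -60.6, 1.3], 0], [[0, 0, 0], [13.1, -60.6, 1.3], 0], [[0, 0, 0], [13.1, -60.6, 1.3], 0]])

```text
t: 1.95
eef_pos: [0.455, -0.1149, 0.2068]
tool_rot: [0.0, 0.999, 0.052, 0.001]
contact_force: [1.1, -0.1, -0.4]
gripper_width: 0.002
```

```bash
python3 - <<'E'
from h import *
rows([(.49,.19,.2,6)])
E
```

```text
[0.0, -0.1, -0.0] [6.65, -29.96, 0.67]
```

>>> carry_out(moves=[[[0, 0, 0], [6.6, -30, 0.7], 0], [[0, 0, 0], [6.6, -30, 0.7], 0], [[0, 0, 0], [6.6, -30, 0.7], 0], [[0, 0, 0], [6.6, -30, 0.7], 0], [[0, 0, 0], [6.6, -30, 0.7], 0]])

```text
t: 2.58
eef_pos: [0.4894, 0.1907, 0.1997]
tool_rot: [-0.0, 0.999, 0.052, 0.001]
contact_force: [0.4, -0.7, 0.3]
gripper_width: -0.0
```

```bash
python3 - <<'E'
from h import *
rows([(.49,.19,.1,6),(.49,.185,.024,6)])
i=bot.camera_info('wrist');im=save('wrist','w1')
s=bot.silhouettes('profile','wrist')
if s:
    k=s[0];ct=max(cv2.findContours(k['region'].astype('uint8'),0,2)[0],key=cv2.contourArea)
    b=cv2.boxPoints(cv2.minAreaRect(ct));print(k['score'],b.round(),onz(i,b,.02).round(3).tolist())
E
```

```text
[-0.0, -0.1, -0.0] [0.04, 0.08, 9.97]
[-0.0, -0.1, -0.0] [-0.02, 0.58, 17.57]
0.57 [[370. 164.]
 [625. 164.]
 [625. 203.]
 [370. 203.]] [[0.513, 0.148], [0.537, -0.079], [0.502, -0.093], [0.477, 0.143]]
```

View pics/w1.png

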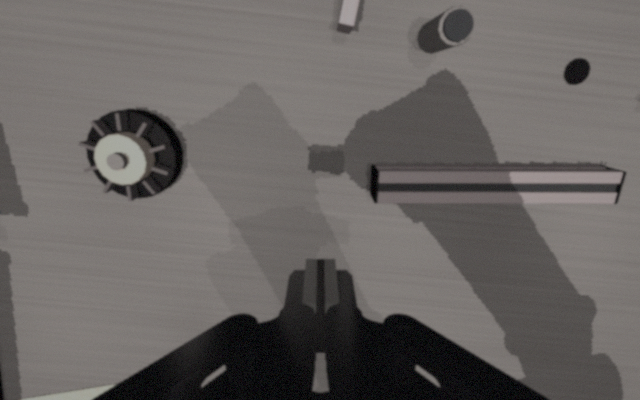

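>>> carry_out(moves=[[[0, 0, 0], [0, 0.3, 6], 0], [[0, 0, 0], [0, 0.6, 12], 0], [[0, 0, 0], [0, 0.6, 15], 0], [[0, 0, 0], [0, 0.6, 17.5], 0], [[0, 0, 0], [0, 0.6, 17.5], 0]])

```text
t: 3.3
eef_pos: [0.4887, 0.1815, 0.0229]
tool_rot: [0.001, 0.999, 0.052, -0.002]
contact_force: [0.7, -0.3, -0.5]
gripper_width: 0.001
```

>>> carry_out(moves=[[[0, 0, 0], [0, 1, 0], 0], [[0, 0, 0], [0, 2, 0], 0], [[0, 0, 0], [0, 3, 0], 0], [[0, 0, 0], [0, 4, 0], 0], [[0, 0, 0], [0, 5, 0], 0]])

```text
t: 3.92
eef_pos: [0.4954, 0.1325, 0.0248]
tool_rot: [-0.0, 0.999, 0.052, 0.0]
contact_force: [0.1, 2.2, 2.5]
gripper_width: 0.0
```

>>> carry_out(moves=[[[0, 0, 0], [0, 1, 0], 0], [[0, 0, 0], [0, 2, 0], 0], [[0, 0, 0], [0, 3, 0], 0], [[0, 0, 0], [0, 4, 0], 0], [[0, 0, 0], [0, 4.5, 0], 0]])

```text
t: 4.55
eef_pos: [0.4997, 0.087, 0.0242]
tool_rot: [0.0, 0.999, 0.052, -0.0]
contact_force: [-0.4, 2.7, 1.5]
gripper_width: -0.002
```

```bash
cat >> h.py <<'E'
O=np.array([.688,.0355]);yaw=np.radians(-5.5);BX=np.array([np.cos(yaw),np.sin(yaw)]);BY=np.array([-np.sin(yaw),np.cos(yaw)])
def find(c,z=.022,name='profile'):
    bot.read_camera(c);i=bot.camera_info(c);s=bot.silhouettes(name,c)
    if not s: print('none');return
    k=s[0];ct=max(cv2.findContours(k['region'].astype('uint8'),0,2)[0],key=cv2.contourArea)
    w=onz(i,ct[:,0].astype(float),z)*1000
    r=cv2.minAreaRect(w.astype(np.float32)); b=cv2.boxPoints(r)/1000
    e=b-np.roll(b,1,0); l=e[np.argmax((e**2).sum(1))]; l=l*np.sign(l[1]); h=np.degrees(np.arctan2(-l[0],l[1]))
    m=b.mean(0); print(c,round(k['score'],2),'ctr',m.round(4),'head',h.round(1),'size',np.round(r[1]),'bay',((m-O)@BX*1000).round(),((m-O)@BY*1000).round(),'theta',(-h-5.5).round(1))
    return m,h
E
python3 - <<'E'
from h import *
find('top');find('wrist');save('top','t2')
print(state()[1])
E
```

```text
top 0.84 ctr [ 0.5154 -0.0581] head 7.3 size [ 36. 175.] bay -163.0 -110.0 theta -12.8
wrist 0.89 ctr [0.5101 0.011 ] head 6.1 size [ 46. 130.] bay -175.0 -41.0 theta -11.6
[0.49937993 0.08764692 0.02412382]
```

```bash
python3 - <<'E'
from h import *
rows([(.495,.12,.03,6.5),(.49,.12,.09,6.5),(.45,.06,.09,6.5),(.447,0,.09,6.5),(.447,-.04,.09,6.5)])
E
```

```text
[0.0, 0.0, -0.5] [-0.1, -3.26, -0.59]
[0.0, 0.0, -0.5] [-0.6, -3.31, -6.59]
[0.0, 0.0, -0.5] [-5.2, 2.24, -6.58]
[0.0, 0.0, -0.5] [-6.13, 8.18, -6.58]
[0.0, 0.0, -0.5] [-6.54, 12.15, -6.58]
```

>>> carry_out(moves=[[[0, 0, -0.5], [-0.1, -3.2, -0.6], 0], [[0, 0, -0.5], [-0.6, -3.3, -6.6], 0], [[0, 0, -0.5], [-5.2, 2.2, -6.6], 8.5], [[0, 0, -0.5], [-6.1, 8.2, -6.6], 8.5], [[0, 0, -0.5], [-6.5, 12.1, -6.6], 8.5]])

```text
t: 5.42
eef_pos: [0.4463, -0.0414, 0.0904]
tool_rot: [0.0, 0.998, 0.056, -0.0]
contact_force: [1.2, 0.5, -0.1]
gripper_width: 0.636
```

```bash
python3 - <<'E'
from h import *
find('top');find('wrist');print(state()[1],state()[0]['gripper_width']);save('wrist','w3')
E
```

```text
top 0.88 ctr [0.5099 0.0042] head 9.1 size [ 31. 138.] bay -174.0 -48.0 theta -14.6
wrist 0.9 ctr [ 0.5128 -0.0338] head 6.0 size [ 32. 227.] bay -168.0 -86.0 theta -11.5
[ 0.44749957 -0.03966112  0.09031069] 0.9671674317546161
```

View pics/w3.png

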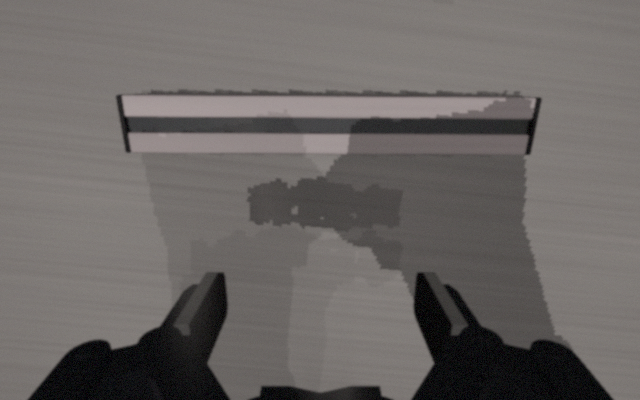

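```bash
cat > arc.py <<'E'
from h import *
D=.115; I=np.array([.5128,-.034])+D*np.array([np.sin(np.radians(6)),-np.cos(np.radians(6))])
def tp(h,off=.026):
    a=np.radians(h); c=I-D*np.array([np.sin(a),-np.cos(a)])-off*np.array([np.cos(a),np.sin(a)]); return (c[0],c[1],.016,h)
E
python3 - <<'E'
from arc import *
rows([(.447,-.038,.05,6),(.447,-.038,.016,6),tp(6,.05),tp(6,.038),tp(6,.028)])
E
```

```text
[-0.0, -0.0, 0.5] [-0.07, -0.05, 4.03]
[-0.0, -0.0, 0.5] [-0.07, -0.05, 7.43]
[-0.0, -0.0, 0.5] [1.52, 0.25, 7.43]
[-0.0, -0.0, 0.5] [2.72, 0.26, 7.43]
[-0.0, -0.0, 0.5] [3.72, 0.27, 7.43]
```

>>> carry_out(moves=[[[0, 0, 0.5], [-0.1, 0, 4], 8.5], [[0, 0, 0.5], [-0.1, 0, 7.4], 8.5], [[0, 0, 0.5], [1.5, 0.2, 7.4], 8.5], [[0, 0, 0.5], [2.7, 0.2, 7.4], 8.5], [[0, 0, 0.5], [3.7, 0.2, 7.4], 8.5]])

```text
t: 6.3
eef_pos: [0.4871, -0.0363, 0.0177]
tool_rot: [-0.0, 0.999, 0.052, 0.001]
contact_force: [-2.9, 0.1, 1.9]
gripper_width: 0.998
```

```bash
python3 - <<'E'
from arc import *
rows([tp(h) for h in (3,-1,-5,-9,-13)])
E
```

```text
[-0.0, -0.2, 3.0] [0.59, -0.08, 0.17]
[-0.0, -0.2, 7.0] [1.4, -0.19, 0.18]
[-0.0, -0.2, 11.0] [2.22, -0.24, 0.18]
[-0.0, -0.2, 15.0] [3.05, -0.24, 0.18]
[-0.0, -0.2, 19.0] [3.87, -0.18, 0.18]
```

Contact already felt (-2.9 N); carry on with the arc.

>>> carry_out(moves=[[[0, 0, 3], [0.6, -0.1, 0], 8.5], [[0, 0, 7], [1.4, -0.2, 0], 8.5], [[0, 0, 11], [2.2, -0.2, 0], 8.5], [[0, 0, 15], [3.0, -0.2, 0], 8.5], [[0, 0, 19], [3.9, -0.2, 0], 8.5]])

```text
t: 6.92
eef_pos: [0.5241, -0.0307, 0.0174]
tool_rot: [-0.0, 0.993, -0.115, 0.0]
contact_force: [-0.4, 1.0, -0.5]
gripper_width: 0.991
```

```bash
python3 - <<'E'
from arc import *
rows([tp(h) for h in (-17,-21,-25,-28,-28)])
find('wrist');save('wrist','w4')
E
```

```text
[-0.0, -0.0, 3.8] [0.93, -0.2, 0.14]
[-0.0, -0.0, 7.8] [1.74, -0.3, 0.14]
[-0.0, -0.0, 11.8] [2.57, -0.34, 0.14]
[-0.0, -0.0, 14.8] [3.18, -0.34, 0.14]
[-0.0, -0.0, 14.8] [3.18, -0.34, 0.14]
wrist 0.86 ctr [ 0.552  -0.0399] head -13.1 size [233.  41.] bay -128.0 -88.0 theta 7.6
```

>>> carry_out(moves=[[[0, 0, 3.8], [0.9, -0.2, 0], 8.5], [[0, 0, 7.8], [1.7, -0.3, 0], 8.5], [[0, 0, 11.8], [2.5, -0.3, 0], 8.5], [[0, 0, 14.8], [3.1, -0.3, 0], 8.5], [[0, 0, 14.8], [3.1, -0.3, 0], 8.5]])

```text
t: 7.7
eef_pos: [0.5546, -0.0351, 0.0166]
tool_rot: [-0.0, 0.971, -0.24, 0.0]
contact_force: [0.4, 0.3, 0.3]
gripper_width: 0.997
```

>>> carry_out(moves=[[[0, 0, 0], [-2, 0, 0], 8.5], [[0, 0, 0], [-4, 0, -3], 8.5], [[0, 0, 0], [-5, 0, -8], 8.5], [[0, 0, 0], [-5, 0, -12], 8.5], [[0, 0, 0], [-5, 0, -12], 0]])

```text
t: 8.32
eef_pos: [0.5119, -0.0116, 0.1395]
tool_rot: [-0.001, 0.971, -0.24, 0.003]
contact_force: [0.1, -1.2, -0.6]
gripper_width: 0.814
```

```bash
python3 - <<'E'
from h import *
m,h=find('wrist');find('top');save('wrist','w5');print(state()[1])
a=np.radians(h);A=np.array([np.sin(a),-np.cos(a)])
for d in(.16,.145,): print(m+d*A)
E
```

```text
wrist 0.97 ctr [ 0.5754 -0.05  ] head -28.0 size [223.  30.] bay -104.0 -96.0 theta 22.5
top 0.88 ctr [ 0.5412 -0.118 ] head -27.2 size [64. 33.] bay -131.0 -167.0 theta 21.7
[ 0.5089267  -0.0117791   0.13505041]
[ 0.50023085 -0.1911865 ]
[ 0.50728    -0.17794606]
```

View pics/w5.png

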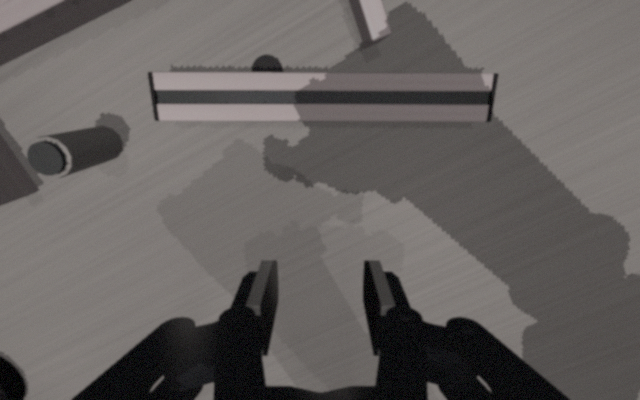

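>>> carry_out(moves=[[[0, 0, 0], [0, 0.3, 6], 8.5], [[0, 0, 0], [0.5, 0.3, 11.8], 8.5], [[0, 0, 0], [4, 0.3, 11.8], 8.5], [[0, 0, 0], [5.2, 0.3, 11.8], 8.5], [[0, 0, 0], [6, 0.3, 11.8], 8.5]])

```text
t: 9.2
eef_pos: [0.5612, -0.0423, 0.018]
tool_rot: [0.0, 0.971, -0.241, -0.001]
contact_force: [-0.8, 0.5, -0.1]
gripper_width: 0.994
```

>>> carry_out(moves=[[[0, 0, 0], [0, 0, 0], 8.5], [[0, 0, 0], [-4, 0, 0], 8.5], [[0, 0, 0], [-5, 0, -6], 0], [[0, 0, 0], [-5, 0, -12], 0], [[0, 0, 0], [-5, 0, -12], 0]])

```text
t: 9.82
eef_pos: [0.52, -0.0182, 0.1436]
tool_rot: [-0.001, 0.971, -0.24, 0.005]
contact_force: [0.5, 0.1, -0.4]
gripper_width: 0.366
```

```bash
python3 - <<'E'
from h import *
m,h=find('wrist');print(state()[1])
a=np.radians(h);A=np.array([np.sin(a),-np.cos(a)]);N=np.array([np.cos(a),np.sin(a)])
p=lambda d,n=0:tuple(m+d*A+n*N)
rows([p(.09,-.07)+(.12,h),p(.16,-.02)+(.10,h),p(.16,0)+(.06,h),p(.16,0)+(.024,h),p(.135,0)+(.024,h)])
E
```

```text
wrist 0.59 ctr [ 0.5839 -0.0543] head -27.8 size [223.  31.] bay -95.0 -99.0 theta 22.3
[ 0.51717077 -0.01861327  0.13943069]
[-0.1, -0.1, 0.0] [0.56, 9.05, 1.94]
[-0.1, -0.1, 0.0] [5.56, 16.05, 3.94]
[-0.1, -0.1, 0.0] [7.55, 16.05, 7.94]
[-0.1, -0.1, 0.0] [7.54, 16.06, 11.54]
[-0.1, -0.1, 0.0] [7.54, 13.56, 11.55]
```

>>> carry_out(moves=[[[0, 0, 0], [2, 5, 2], 0], [[0, 0, 0], [4.5, 10.5, 3], 0], [[0, 0, 0], [7.5, 16, 5], 0], [[0, 0, 0], [7.5, 16, 10], 0], [[0, 0, 0], [7.5, 16, 11.4], 0]])

```text
t: 10.55
eef_pos: [0.5054, -0.1949, 0.0207]
tool_rot: [-0.0, 0.971, -0.241, -0.004]
contact_force: [0.2, 1.3, 0.2]
gripper_width: 0.001
```

```bash
python3 - <<'E'
from h import *
m=np.array([.5839,-.0543]);h=-27.8
a=np.radians(h);A=np.array([np.sin(a),-np.cos(a)]);N=np.array([np.cos(a),np.sin(a)])
p=lambda d,n=0:tuple(m+d*A+n*N)+(.024,h)
rows([p(.135),p(.122),p(.11),p(.098),p(.086)])
print(state()[1])
E
```

```text
[0.1, 0.4, -0.1] [0.38, -2.6, -0.34]
[0.1, 0.4, -0.1] [0.37, -3.9, -0.34]
[0.1, 0.4, -0.1] [0.37, -5.1, -0.34]
[0.1, 0.4, -0.1] [0.37, -6.3, -0.34]
[0.1, 0.4, -0.1] [0.37, -7.5, -0.35]
[ 0.5054161  -0.19493367  0.02068465]
```

>>> carry_out(moves=[[[0, 0, 0], [0.3, -2.6, -0.3], 0], [[0, 0, 0], [0.3, -3.9, -0.3], 0], [[0, 0, 0], [0.3, -5.1, -0.3], 0], [[0, 0, 0], [0.3, -6.3, -0.3], 0], [[0, 0, 0], [0.3, -7.5, -0.3], 0]])

```text
t: 11.18
eef_pos: [0.5468, -0.1303, 0.0276]
tool_rot: [0.0, 0.971, -0.241, 0.0]
contact_force: [-0.8, -2.2, 0.3]
gripper_width: -0.002
```

```bash
python3 - <<'E'
from h import *
find('wrist');find('top');find('scene');print(state()[1]);save('scene','s6')
im=cv2.imread('pics/s6.png');cv2.imwrite('pics/s6c.png',cv2.resize(im[120:340,180:480],None,fx=2.5,fy=2.5))
E
```

```text
wrist 0.82 ctr [ 0.5862 -0.0592] head -27.7 size [134.  45.] bay -92.0 -104.0 theta 22.2
top 0.72 ctr [ 0.6074 -0.013 ] head -27.9 size [210.  34.] bay -76.0 -56.0 theta 22.4
scene 0.85 ctr [ 0.6073 -0.0139] head -27.7 size [235.  31.] bay -76.0 -57.0 theta 22.2
[ 0.54649202 -0.13091362  0.02735802]
```

View pics/s6c.png

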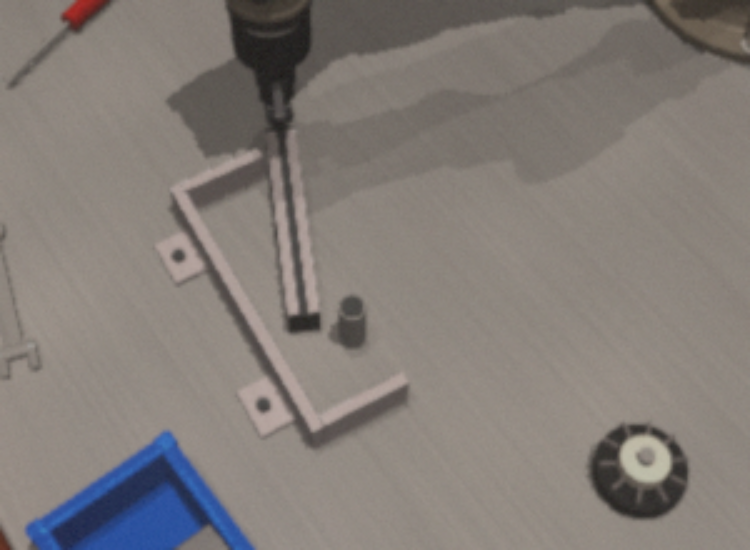

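>>> carry_out(moves=[[[0, 0, 0], [0, -1.2, 0.2], 0], [[0, 0, 0], [0, -2.4, 0.2], 0], [[0, 0, 0], [0, -3.4, 0.2], 0], [[0, 0, 0], [0, -4.2, 0.2], 0], [[0, 0, 0], [0, -5, 0.2], 0]])

```text
t: 12.15
eef_pos: [0.5701, -0.0857, 0.0253]
tool_rot: [0.0, 0.971, -0.24, -0.0]
contact_force: [-1.1, -1.2, -1.2]
gripper_width: -0.001
```

```bash
python3 - <<'E'
from h import *
find('top');m,h=find('scene');print(state()[1])
E
```

```text
top 0.59 ctr [0.6311 0.0341] head -27.9 size [202.  35.] bay -56.0 -7.0 theta 22.4
scene 0.88 ctr [0.6301 0.0305] head -28.0 size [237.  33.] bay -57.0 -10.0 theta 22.5
[ 0.57019951 -0.08603985  0.0254241 ]
```

```bash
cat > ins.py <<'E'
from h import *
def tcp(yL,th,off=22,x0=0):
    t=np.radians(th);n=np.array([np.cos(t),-np.sin(t)]);u=np.array([np.sin(t),np.cos(t)])
    return np.array([x0,yL])-15*n-(220+off)*u
def w(d): return (d[0]*BX+d[1]*BY)/1000
E
python3 - <<'E'
from ins import *
p=state()[1]; r=tcp(86,22.3)
rows([tuple(p[:2]+w(tcp(y,t)-r))+(.024,-t-5.5) for y,t in((89,22),(93,21.5),(97,20.7),(101,19.7),(104,19))])
print((p[:2]-O)@BX,(p[:2]-O)@BY,r)
E
```

```text
[-0.0, -0.0, -0.3] [0.01, -0.27, 0.14]
[-0.0, -0.0, -0.8] [0.07, -0.63, 0.14]
[-0.0, -0.0, -1.6] [0.26, -0.99, 0.14]
[-0.0, -0.0, -2.6] [0.53, -1.34, 0.14]
[-0.0, -0.0, -3.3] [0.71, -1.62, 0.14]
-0.10560908525272435 -0.13227097694968307 [-105.70653638 -132.20890946]
```

>>> carry_out(moves=[[[0, 0, -0.3], [0, -0.3, 0], 0], [[0, 0, -0.8], [0.1, -0.6, 0], 0], [[0, 0, -1.6], [0.3, -1.0, 0], 0], [[0, 0, -2.6], [0.5, -1.35, 0], 0], [[0, 0, -3.3], [0.7, -1.6, 0], 0]])

```text
t: 12.98
eef_pos: [0.5839, -0.0753, 0.0254]
tool_rot: [0.0, 0.977, -0.212, 0.0]
contact_force: [-0.9, -1.9, 2.0]
gripper_width: -0.001
```

```bash
python3 - <<'E'
from h import *
find('top');m,h=find('scene');print(state()[1])
save('scene','s7')
im=cv2.imread('pics/s7.png');cv2.imwrite('pics/s7c.png',cv2.resize(im[140:320,220:400],None,fx=3.3,fy=3.3,interpolation=2))
E
```

```text
top 0.8 ctr [0.6404 0.0509] head -24.9 size [199.  35.] bay -49.0 11.0 theta 19.4
scene 0.89 ctr [0.6379 0.0419] head -24.3 size [233.  34.] bay -50.0 2.0 theta 18.8
[ 0.5839217  -0.07497923  0.02533008]
```

View pics/s7c.png

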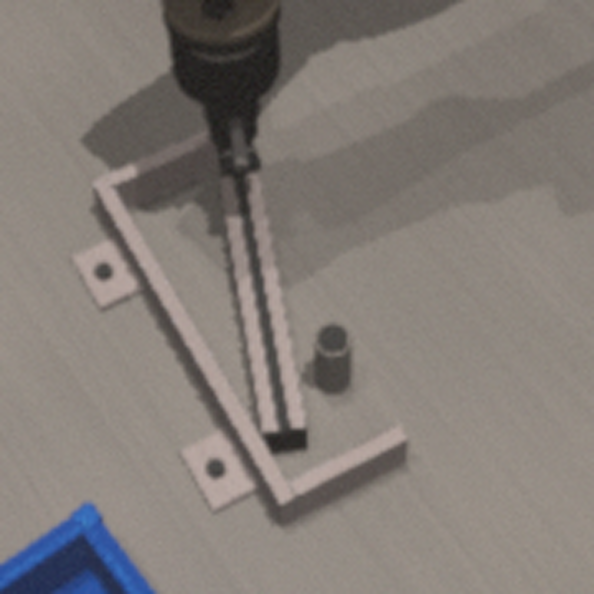

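```bash
cat >> ins.py <<'E'
def face(yL,th,d=160,gap=0):
    t=np.radians(th);n=np.array([np.cos(t),-np.sin(t)]);u=np.array([np.sin(t),np.cos(t)])
    return tuple(O+w(np.array([0,yL])-(41+gap)*n-d*u))
E
python3 - <<'E'
from ins import *
rows([face(104,19,200,60)+(.12,-24.5),face(104,19,160,60)+(.12,-24.5)])
E
```

```text
[-0.0, -0.0, -0.0] [-8.59, -4.21, -9.47]
[-0.0, -0.0, -0.0] [-8.59, -8.21, -9.47]
```

>>> carry_out(moves=[[[0, 0, 0], [-0.2, 0.4, -0.1], 0], [[0, 0, 0], [-1.5, 0.8, -0.5], 0], [[0, 0, 0], [-2, 0.8, -6], 0], [[0, 0, 0], [-4, 0.8, -10], 0], [[0, 0, 0], [-6, 0, -11], 8.5]])

```text
t: 13.85
eef_pos: [0.529, -0.0508, 0.1379]
tool_rot: [-0.0, 0.977, -0.213, 0.002]
contact_force: [-0.1, 0.5, -0.6]
gripper_width: 0.202
```

```bash
python3 - <<'E'
from ins import *
m,h=find('wrist'); print(state()[1])
rows([face(104,19,160,60)+(.12,-24.5),face(104,19,160,40)+(.06,-24.5),face(104,19,160,35)+(.016,-24.5),face(104,19,160,15)+(.016,-24.5),face(104,19,160,4)+(.016,-24.5)])
save('wrist','w8')
E
```

```text
wrist 0.7 ctr [0.6305 0.0351] head -24.8 size [209.  32.] bay -57.0 -6.0 theta 19.3
[ 0.5272878  -0.04845764  0.13623586]
[-0.0, -0.0, 0.1] [-2.33, -8.14, 1.63]
[-0.0, -0.0, 0.1] [-0.33, -8.13, 7.63]
[-0.0, -0.0, 0.1] [0.17, -8.13, 12.03]
[-0.0, -0.0, 0.1] [2.17, -8.12, 12.03]
[-0.0, -0.0, 0.1] [3.27, -8.12, 12.03]
```

View pics/w8.png

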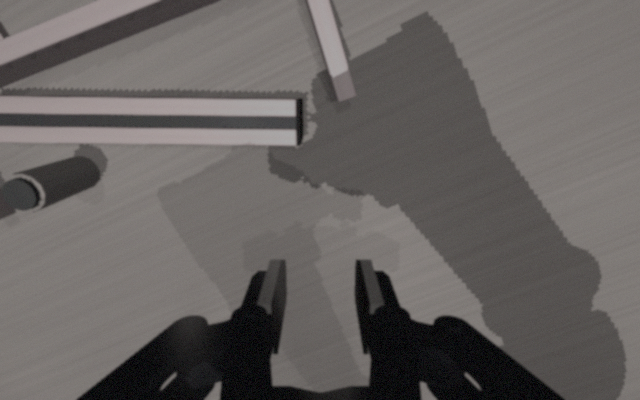

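>>> carry_out(moves=[[[0, 0, 0], [-2.3, -5, 1.6], 5], [[0, 0, 0], [-0.3, -7.6, 6], 5], [[0, 0, 0], [0.2, -7.6, 11.6], 5], [[0, 0, 0], [2.2, -7.6, 11.6], 5], [[0, 0, 0], [3.2, -7.6, 11.6], 5]])

```text
t: 14.62
eef_pos: [0.5896, 0.0046, 0.0175]
tool_rot: [0.001, 0.977, -0.213, -0.001]
contact_force: [-0.4, -0.8, -0.4]
gripper_width: 0.588
```

```bash
python3 - <<'E'
from ins import *
print(state()[1],state()[0]['gripper_width'])
rows([face(y,t,165)+(.019,-t-5.5) for y,t in((104,19),(104,16),(104.5,13),(105,10.5),(106,8))])
E
```

```text
[0.58963904 0.00459745 0.01754548] 0.5882801940465899
[0.1, 0.1, -0.1] [0.18, -0.22, -0.15]
[0.1, 0.1, -3.1] [1.05, -0.03, -0.15]
[0.1, 0.1, -6.1] [1.91, 0.07, -0.15]
[0.1, 0.1, -8.6] [2.63, 0.1, -0.15]
[0.1, 0.1, -11.1] [3.34, 0.06, -0.15]
```

>>> carry_out(moves=[[[0, 0, -0.1], [0.2, -0.1, -0.1], 5], [[0, 0, -3.1], [1.0, 0, -0.1], 5], [[0, 0, -6.1], [1.9, 0, -0.1], 5], [[0, 0, -8.6], [2.6, 0, -0.1], 5], [[0, 0, -11], [3.3, 0, -0.1], 5]])

```text
t: 15.25
eef_pos: [0.6186, -0.0083, 0.0201]
tool_rot: [0.0, 0.993, -0.117, -0.001]
contact_force: [-0.9, 0.7, -0.2]
gripper_width: 0.579
```

```bash
python3 - <<'E'
from ins import *
find('scene');find('top');find('wrist');print(state()[1])
rows([face(y,t,165)+(.018,-t-5.5) for y,t in((106,6),(106,4),(106,2),(106,0))]+[face(106,0,165,-2)+(.018,-5.5)])
E
```

```text
scene 0.97 ctr [0.6568 0.0355] head -13.5 size [232.  35.] bay -31.0 -3.0 theta 8.0
top 0.92 ctr [0.6714 0.0979] head -13.0 size [86. 34.] bay -23.0 61.0 theta 7.5
wrist 0.64 ctr [0.6542 0.0171] head -13.0 size [197.  41.] bay -32.0 -22.0 theta 7.5
[ 0.61931032 -0.00810021  0.02040232]
[-0.0, 0.0, -2.0] [0.66, 0.29, 0.24]
[-0.0, 0.0, -4.0] [1.25, 0.4, 0.24]
[-0.0, 0.0, -6.0] [1.83, 0.5, 0.24]
[-0.0, 0.0, -8.0] [2.42, 0.57, 0.24]
[-0.0, 0.0, -8.0] [2.62, 0.54, 0.24]
```

>>> carry_out(moves=[[[0, 0, -2], [0.6, 0.1, 0.1], 5], [[0, 0, -4], [1.2, 0.2, 0.1], 5], [[0, 0, -6], [1.8, 0.3, 0.1], 5], [[0, 0, -7.5], [2.2, 0.3, 0.1], 5], [[0, 0, -7.5], [2.4, 0.3, 0.1], 5]])

```text
t: 16.18
eef_pos: [0.6424, -0.0171, 0.0192]
tool_rot: [-0.0, 0.999, -0.053, -0.0]
contact_force: [-5.3, 0.1, 3.4]
gripper_width: 0.585
```

```bash
python3 - <<'E'
from ins import *
find('scene');find('wrist');o,p,_=state();print(p,o['contact_force'])
E
```

```text
scene 0.97 ctr [0.6722 0.0299] head -6.3 size [234.  31.] bay -15.0 -7.0 theta 0.8
wrist 0.87 ctr [0.6668 0.0122] head -5.8 size [196.  28.] bay -19.0 -25.0 theta 0.3
[ 0.64233412 -0.016971    0.01927504] [-1.50860817 -0.13172888 -1.62294917]
```

>>> carry_out(moves=[[[0, 0, 0], [0.3, 0, 0], 5], [[0, 0, 0], [-1.5, 0, 0], 5], [[0, 0, 0], [-1.5, -4.2, 0], 5], [[0, 0, 0], [0, -4.2, 0], 5], [[0, 0, 0], [0.4, -4.2, 0], 5]])

```text
t: 17.0
eef_pos: [0.6472, 0.0288, 0.0188]
tool_rot: [-0.001, 0.999, -0.051, -0.004]
contact_force: [-17.2, 7.3, 11.9]
gripper_width: 0.587
```

>>> carry_out(moves=[[[0, 0, 0], [0.1, 0, 0], 5], [[0, 0, 0], [-2, 0, 0], 5], [[0, 0, 0], [-3, 1, -5], 5], [[0, 0, 0], [-8, 1, -11], 5], [[0, 0, 0], [-14, 1, -13], 5]])

```text
t: 17.62
eef_pos: [0.5253, 0.0282, 0.1462]
tool_rot: [-0.001, 0.999, -0.053, 0.003]
contact_force: [-0.2, 0.6, 0.1]
gripper_width: 0.583
```

>>> carry_out(moves=[[[0, 0, 0], [0, 6, -3], 5], [[0, 0, 0], [0, 12, -5], 5], [[0, 0, 0], [0, 18, -5], 5], [[0, 0, 0], [0, 24, -5], 5], [[0, 0, 0], [0, 30, -5], 5]])

```text
t: 18.25
eef_pos: [0.4922, -0.2728, 0.1941]
tool_rot: [0.0, 0.999, -0.053, 0.001]
contact_force: [0.9, 0.4, 0.0]
gripper_width: 0.584
```

```bash
python3 - <<'E'
from ins import *
find('scene');find('top');o,p,_=state();print(p,o['contact_force'])
for n,z in(('rotor',.03),('jar',.05),('driver',.02)): find('top',z,n)
a=save('top','t9');cv2.imwrite('pics/t9c.png',cv2.resize(a[90:270,130:480,::-1],None,fx=2.2,fy=2.2,interpolation=3))
E
```

```text
scene 0.63 ctr [0.6723 0.0302] head -6.2 size [231.  31.] bay -15.0 -7.0 theta 0.7
top 0.93 ctr [0.6724 0.0286] head -6.2 size [220.  39.] bay -15.0 -8.0 theta 0.7
[ 0.49191703 -0.27180475  0.19345325] [0.63778168 1.0658756  0.94336581]
top 0.73 ctr [0.4979 0.3568] head -44.5 size [82. 77.] bay -220.0 302.0 theta 39.0
top 0.56 ctr [0.4957 0.3511] head -26.8 size [79. 74.] bay -222.0 296.0 theta 21.3
top 0.56 ctr [ 0.6704 -0.3782] head -70.4 size [79. 23.] bay 22.0 -414.0 theta 64.9
```

View pics/t9c.png

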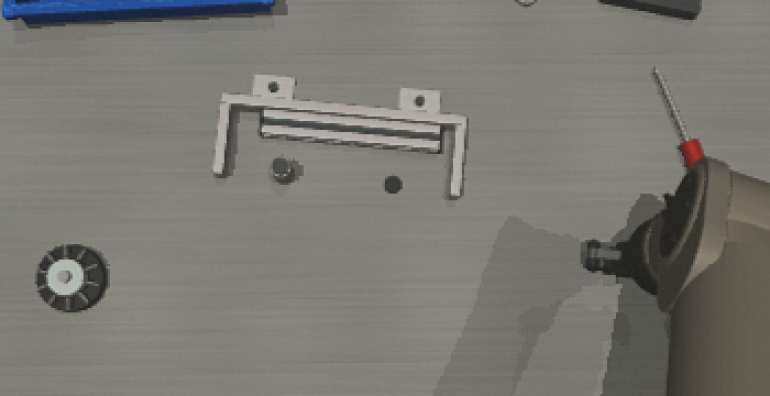

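```bash
python3 -c "
from station import bot
print(bot.hand_in())"
```

```text
the job is handed in; nothing more can be done
None
```

The profile now lies flat along the bay's back wall, behind the post. I handed the job in at about 18.5 s on the robot's clock.

I pushed it along the bench and never gripped or lifted it:
1. Slid it to the right and turned it by about 34°.
2. Pushed its left end in behind the post at about 22°.
3. Swung the right end in, then pressed it against the wall with about 17 N.

**Last checks:** The top and scene cameras agreed. The profile's centre is 15 mm in front of the back wall, where a 30 mm bar touching the wall should be. It sits 7–8 mm off the bay's middle, within the ±25 mm available. The measured angle to the wall was 0.7°, which is within my uncertainty in the bay's own angle. The arm was clear of everything, with about 1 N measured.

**Bystanders:** In the last top picture the rotor is where it started. The part of the screwdriver that shows looks unmoved, but the arm hid its handle. The jar was hidden too, and the detector reported the rotor in its place, so I could not check the jar by camera. The gripper never went low near it, and no contact force was felt there.

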